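# Click the label printer's sensor across to its setting peg

### The arm

A 6-joint arm with a two-finger parallel gripper is mounted at the origin on the work surface. World frame = base frame: x ahead of the robot, y to its left, z up, the work surface at z = 0. Lengths are in m, angles in rad, forces in N, time in s.
With the tool pointing down it reaches from about 0.35 to 0.975 m from the base axis. Payload 4.9 kg.
Tool frame: the origin (TCP) lies on the centre line of the jaws, within the pads' length; the fingertips stand 11 mm ahead of it and the grasp point (between the pads) lies 8 mm behind it; z points along the fingers, y is the direction in which the jaws open and shut (so a half turn about z gives the same grasp; the last joint's range is limited). The gripper opens to 85 mm and grips with 20 to 120 N. Pads are 22 mm wide; open, the fingers measure 114 mm over their backs; the gripper's body (76 mm by 85 mm) begins 54 mm behind the grasp point. The pads swing forward as they close: fully open they stand 13 mm farther back than shut.
Start: joints at [-1.437, 0.053, 1.613, -0, 1.476, -0.119], TCP at [0.156, -0.605, 0.242] pointing down, gripper open.
Joint ranges: [-3.01, 3.01], [-1.01, 2.22], [0.06, 2.58], [-1.02, 4.17], [0.09, 2.62], [-3.14, 3.14]. Speed limits (rad/s): [2.57, 2.57, 3.14, 3.14, 3.14, 3.14].

### API

Orientations are given as a rotation vector (axis times angle).
In Python, from station import ctrl gives the robot as it stands.
- The arm moves only by the tool send_rows, never from a script. Its argument "series" is a list of rows, each an object of numbers: "tx", "ty", "tz": the shift along the tool's x, y, z in cm; "wx", "wy", "wz": the turn, a rotation vector about the tool's x, y, z in rad; "jaw": the closure, from 0 (fully open) to 1 (shut). In form: [{"tx": .., "ty": .., "tz": .., "wx": .., "wy": .., "wz": .., "jaw": ..}, ...]. A call has 1 to 5 rows; each row shifts and turns the pose as measured when the row begins, along the tool's axes as they then stand; what a row does not reach is not made up. A row lasts 1/8 s, in which the tool goes at most 62.5 mm and 10.7 degrees, less where a joint would pass 70% of its speed; a pose out of reach is approached as far as the arm can. A call is refused whole if a number of a shift passes 6.25 or a number of a turn 0.188, either way. A call with a gripper value outside its range is refused whole. The fingers move at their own pace and stop on an object; "squeeze" is the grip in N (left out, the last holds). Time passes only in rows, so rows that do not move let the fingers close. It gives the time, the measured TCP pose, the force and the opening at its end, in the units of the state.
- ctrl.get_obs(): the state, without advancing time (a new reading comes with each control period).
- ctrl.get_image(name): name is "scene" or "top"; returns the picture (480x640x3 uint8, red, green, blue); there is no depth.
- ctrl.camera_info(name): a dict with "mtx" (3x3 intrinsics, pixels), "R" (3x3) and "t" (3): a world point X has camera coordinates R X + t. Camera axes: x right, y down, z forward; pixel columns grow to the right and rows downward; lengths in m; the calibration is good to about 2 mm. A picture is of the moment at which its call begins. camera_info takes no time and is no camera call.
- ctrl.finish_job(): hands the job in, once; it reports no verdict.
The state is a dict: "t": time; "q": joint angles; "dq": joint speeds; "effort": joint torques, N m; "tool_pos": TCP position; "tool_rot": TCP orientation; "contact_force": force on the tool from outside, world axes, zero at the start; "wrist_torque": the same for the moment, N m; "opening": finger opening in m.
Only numpy, scipy, OpenCV 4.12 (cv2) and the standard library are available. Lean on these libraries where they do the work, as an engineer would, in place of code of your own. Each camera call takes 0.05 s, during which the arm holds its last target.

### The job

Set the open label printer for the next roll: with a fingertip, flick the edge of its clicking thumbwheel, click by click, until the small black sensor slider rests on the click directly in line with the tall peg (not one of the flat tabs). Turn the wheel gently, do not pinch it or push the slider itself, and leave the label roll, core, carton and bottle beside the printer where they stand. If you go past, flick the wheel back.

Things in the scene. Friction and masses are not known exactly. Their poses are not given: they have to be found in the camera images.
- printer: Off-white label printer, fixed, 300 x 270 mm, cover folded flat behind it (125 mm more in +x). Origin: centre of underside; x away from its operator side, y left along the slider's slot, z up; yaw within 17 deg. Flat front deck (x -150 to 20, y -135 to 135 mm) 90 mm above the table; behind it the empty roll bay, side walls 105 mm and two roll holders 120 mm high.
- wheel_top (a point): Highest point of the thumbwheel's rim when not pressed, at (-60, -85, 108) mm in the printer's frame, axes as the printer's. Wheel, bar and slider sit on a soft spring: pressed from above it sinks up to 6 mm, 2 N at first touch and 1 N more per mm; 3 to 4 mm gives a sure friction grip. Past 6 mm it is hard. More than 20 N on the wheel is rough handling.
- wheel: Black ribbed rubber thumbwheel at the deck's right end, radius 30, 16 mm wide, origin at its centre, axle along printer x. Stands 18 mm out of the deck between fixed cheeks 8 mm high. Dragging its top to printer +y advances it, -y takes it back. 12 clicks a turn: one click = 15.7 mm of rim, resists about 2 N; let go, it springs to the nearest click. Starts at click 0, its end stop; last is 6.
- slider: Black sensor slider, 18 x 18 mm, sunk in a slot across the deck, top 3 to 5 mm above deck, thin grey ridge on its middle; it sinks with the wheel. Origin: its centre, at deck height. Driven by the wheel: each click forward moves it 15 mm to the printer's +y. Starts at the slot's right end, (-60, -30, 90) mm in the printer's frame. Not to be touched.
- peg: The tall peg: grey, round, 32 mm high, 8 mm thick, tapered tip, foot 11 mm wide, fixed upright on the deck just behind the slot (22 mm in +x from the slider's line). Origin: centre of its underside, axes as the printer's. It stands in line with the slider's 2nd, 3rd, 4th or 5th click; the flat tabs take the other three places, 15 mm apart. It marks the setting wanted.
- tab0: Flat grey tab, 14 x 10 x 4 mm, fixed on the deck in one of the other three places. Origin under its centre.
- tab1: As tab0.
- tab2: As tab0.
- label_roll: Loose white roll of labels standing on end to the right of the printer, 84 mm across, 55 mm high, hole 25 mm. Origin: centre of its underside. Leave alone.
- spare_core: Loose cardboard tube standing on end to the right of the printer, 38 mm across, 75 mm high. Origin: centre of its underside. Leave alone.
- ribbon_box: Loose small carton to the left of the printer, 50 x 90 x 40 mm. Origin: centre of its underside. Leave alone.
- cleaner: Loose small white bottle to the left of the printer, 44 mm across, 100 mm high. Origin: centre of its underside. Leave alone.

How it is judged:
On the way:
1. a fingertip is on the thumbwheel (contact force between the fingers and wheel above 0.5 N), for 0.05 s.
At the end, for the whole second after the job is handed in: The slider's centre is in line with the tall peg, to within 4 mm along the slot, and wheel and slider are at rest on that click (y of slider in the frame of peg between -0.004 and 0.004 m and angular speed of wheel below 0.1 rad/s and linear speed of slider below 0.003 m/s); the robot touches nothing.
It fails at once if the robot pushed the slider itself (contact force between any of the fingers, the arm and slider above 0.5 N).
It fails at once if the wheel was pressed or pinched with more than 20 N (contact force between the fingers and wheel above 20 N).
It fails at once if a bystander was moved more than 15 mm or lifted (distance of any of label_roll, spare_core, ribbon_box, cleaner from where it was at the start of the episode above 0.015 m).
It also fails if it takes over 48 s, if anything falls off the work surface, if the arm or the gripper's body presses on something with over 40 N, if the wrist force passes 120 N, or if a joint passes its speed limit or range.

## Working session

There is one attempt and no reset: what is moved stays moved. The work goes in short steps, Python scripts to look and compute and a tool call to move; the robot and the scene stay as the last step left them, time stands still between calls to the robot, and variables do not carry over. Pictures are saved under pics/ and viewed, and the job is handed in when it is done.

Besides the shell and the picture viewer there is one more tool, called after "Emit:" as a command line: name --argument value ..., lists and objects as JSON in quotes. send_rows: Moves the arm, as the interface text tells. Its arguments: {"type":"object","properties":{"series":{"type":"array"},"squeeze":{"type":"number"}},"required":["series"]}

```bash
mkdir -p pics; python3 - <<'E'
from station import ctrl
import cv2
for n in("scene","top"):
    im=ctrl.get_image(n); cv2.imwrite(f"pics/{n}0.png",im[:,:,::-1])
    print(ctrl.camera_info(n))
print(ctrl.get_obs())
E
```

```text
{'mtx': array([[449.49179831,   0.        , 321.80745177],
       [  0.        , 449.49179831, 234.04925638],
       [  0.        ,   0.        ,   1.        ]]), 'R': array([[ 0.87706464,  0.48035958, -0.00350535],
       [ 0.27157434, -0.50184675, -0.82121691],
       [-0.39623856,  0.71930835, -0.57060538]]), 't': array([-0.5641746 , -0.03952277,  1.03595366])}
{'mtx': array([[438.74697141,   0.        , 318.00429235],
       [  0.        , 438.74697141, 239.37249572],
       [  0.        ,   0.        ,   1.        ]]), 'R': array([[-0.00987194, -0.99992704,  0.00696083],
       [-0.99328644,  0.00900353, -0.11532986],
       [ 0.11525877, -0.00805263, -0.99330286]]), 't': array([0.08784865, 0.60240742, 0.83468464])}
{'t': 0.1, 'q': array([-1.43700580e+00,  5.33329942e-02,  1.61415412e+00, -1.30195909e-05,
        1.47598618e+00, -1.18974996e-01]), 'dq': array([ 1.85795164e-03, -4.51159625e-05, -2.60789324e-03, -2.21899994e-04,
       -6.29867460e-04, -5.85187885e-04]), 'effort': array([ 4.42823557e-05, -3.94906390e+01, -3.71362317e+01, -1.58097469e-04,
        3.89080480e-03, -4.25953161e-06]), 'tool_pos': array([ 0.15624137, -0.60459953,  0.24116133]), 'tool_rot': array([-3.11467058e+00, -3.95751930e-01,  4.22147883e-05]), 'contact_force': array([ 0.44605181,  1.47231154, -0.91915247]), 'wrist_torque': array([-0.01026729, -0.01774899, -0.02716398]), 'opening': 0.08521369513959749}
```

View pics/scene0.png

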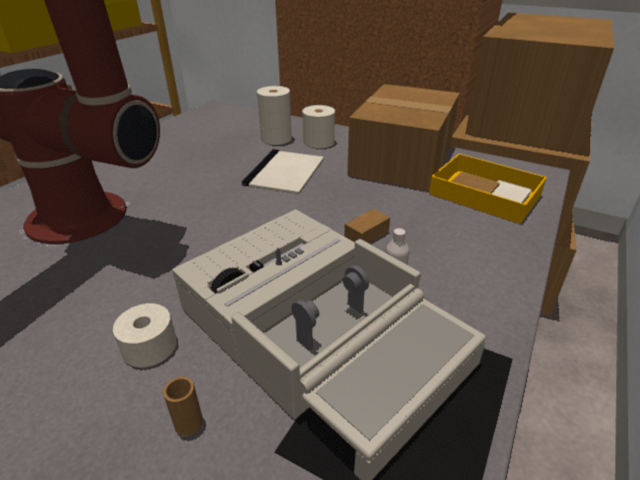

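View pics/top0.png

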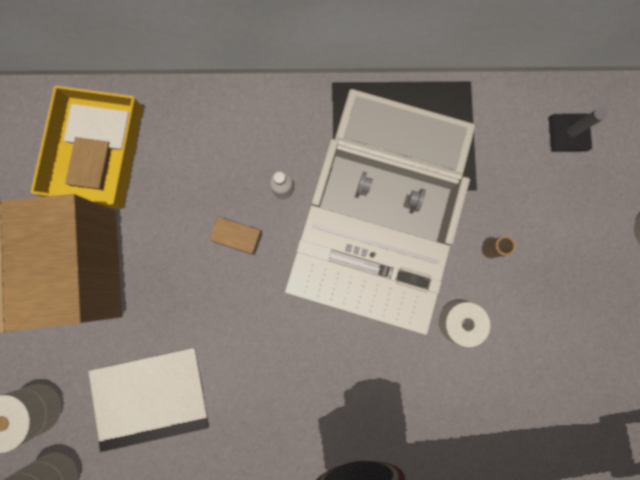

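The scene view shows the wheel near (228,279), the slider near (256,266), and the peg near (278,256) with three tabs beyond it. The top view has the wheel near (413,279). I'll zoom in on both.

```bash
python3 - <<'E'
import cv2,numpy as np
a=cv2.imread("pics/top0.png")[190:340,280:480]; cv2.imwrite("pics/topz.png",cv2.resize(a,None,fx=4,fy=4,interpolation=cv2.INTER_CUBIC))
a=cv2.imread("pics/scene0.png")[205:315,170:350]; cv2.imwrite("pics/scenez.png",cv2.resize(a,None,fx=4.4,fy=4.4,interpolation=cv2.INTER_CUBIC))
E
```

```text
(no output)
```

View pics/topz.png

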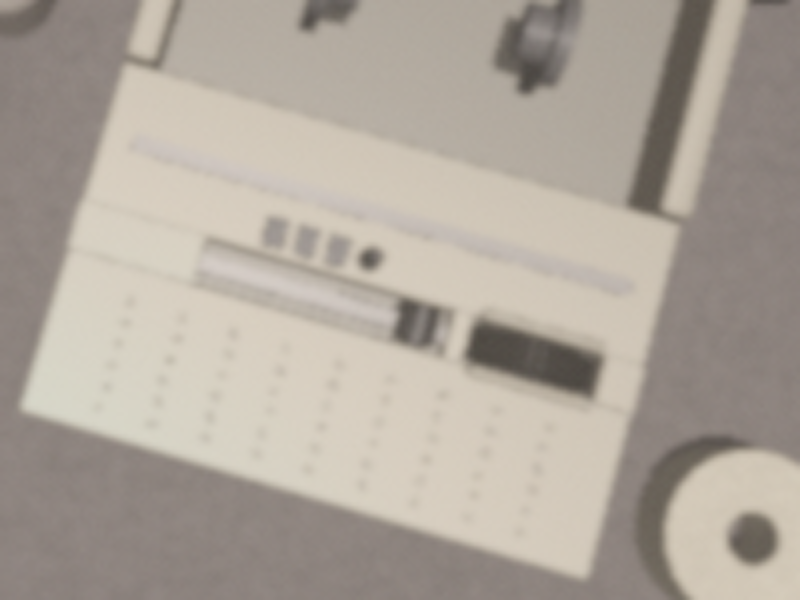

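View pics/scenez.png

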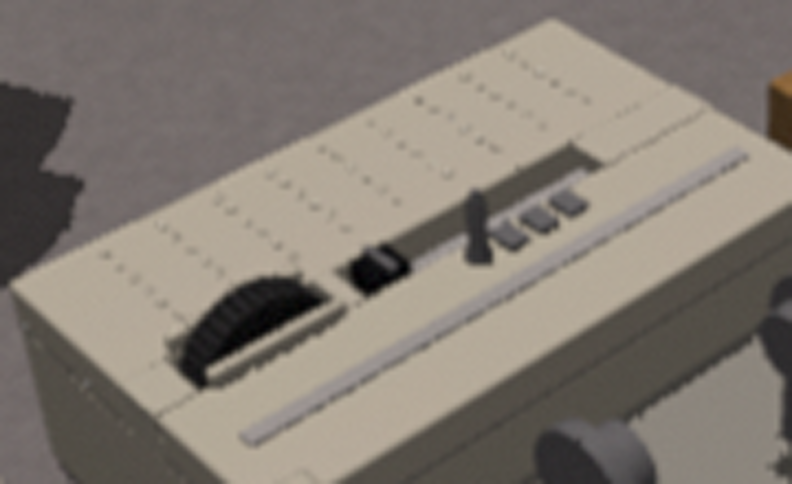

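```bash
cat > h.py <<'E'
import numpy as np
from station import ctrl
from scipy.optimize import least_squares
C={n:ctrl.camera_info(n) for n in("scene","top")}
def proj(n,X):
    c=C[n];p=(c["R"]@np.asarray(X).T).T+c["t"];p=p@c["mtx"].T;return p[:,:2]/p[:,2:]
def P(p,X):
    c,s=np.cos(p[3]),np.sin(p[3]);return np.asarray(X)@np.array([[c,s,0],[-s,c,0],[0,0,1]])+np.array([p[0],p[1],p[2]])
E
python3 - <<'E'
from h import *
M=np.array([[-150,135,90],[-150,-135,90],[20,135,90],[20,-135,90]])/1e3
z=np.array([[22,408],[587,578],[125,65],[680,222]])/4+[280,190]
zs=np.array([[553,18],[12,288]])/4.4+[170,205]
f=lambda p:np.r_[(proj("top",P(p,M))-z).ravel(),(proj("scene",P(p,M[:2]))-zs).ravel()]
r=least_squares(f,[.6,-.1,0,-.2]);p=r.x;print(p,np.degrees(p[3]));print(r.fun.reshape(-1,2).round(1))
np.save("p.npy",p)
print("wheel",P(p,[[-.06,-.085,.108]]))
W=[[-.06,-.085,.108],[-.06,-.03,.094]]+[[-.038,-.03+.015*k,h] for k in(2,3,4,5) for h in(0.09,.122)]
for X,a,b in zip(W,(proj("top",P(p,W))-[280,190])*4,(proj("scene",P(p,W))-[170,205])*4.4):print(X,a.round(),b.round())
w=P(p,W)
def tri(a,b):
    uv={"top":np.array(a)/4+[280,190],"scene":np.array(b)/4.4+[170,205]}
    X=least_squares(lambda X:np.r_[proj("top",[X])[0]-uv["top"],proj("scene",[X])[0]-uv["scene"]],[.6,-.1,.1]).x
    d=X-p[:3];c,s=np.cos(p[3]),np.sin(p[3]);return X.round(4),np.round([c*d[0]+s*d[1],-s*d[0]+c*d[1],d[2]],4)
print("slider",tri([425,325],[385,258]));print("pegtop",tri([371,255],[477,193]))
E
```

```text
[ 0.60471923 -0.02748399 -0.00312974 -0.29918979] -17.14231198796242
[[-1.4 -0.4]
 [-0.7 -0.2]
 [-0.5 -2. ]
 [-0.4 -0.3]
 [-1.5  0.8]
 [-2.2  0.1]]
wheel [[ 0.52233128 -0.09102315  0.10487026]]
[-0.06, -0.085, 0.108] [539. 354.] [246. 302.]
[-0.06, -0.03, 0.094] [417. 321.] [373. 265.]
[-0.038, 0.0, 0.09] [366. 257.] [473. 264.]
[-0.038, 0.0, 0.122] [375. 251.] [468. 197.]
[-0.038, 0.015, 0.09] [335. 248.] [504. 247.]
[-0.038, 0.015, 0.122] [343. 242.] [499. 180.]
[-0.038, 0.03, 0.09] [304. 239.] [533. 230.]
[-0.038, 0.03, 0.122] [310. 232.] [530. 163.]
[-0.038, 0.045, 0.09] [273. 229.] [562. 214.]
[-0.038, 0.045, 0.122] [278. 223.] [559. 147.]
slider (array([ 0.54  , -0.0389,  0.0948]), array([-0.0584, -0.03  ,  0.0979]))
pegtop (array([ 0.5684, -0.0134,  0.1185]), array([-0.0388,  0.0028,  0.1216]))
```

The triangulated peg top is at printer y ≈ +3 mm, which is click 2 (y = 0). The tabs are at 3, 4 and 5, so I need two clicks forward. Next is a helper that works out the moves.

```bash
cat > go.py <<'E'
import sys
from h import *
from scipy.spatial.transform import Rotation as R
p=np.load("p.npy");p[2]=0
def need(X):  # X: TCP target in printer frame (m); tool y along -printer y, tool x along printer x
    o=ctrl.get_obs();Rt=R.from_rotvec(o["tool_rot"])
    T=P(p,[X])[0];c,s=np.cos(p[3]),np.sin(p[3])
    Rg=R.from_matrix(np.array([[c,s,0],[s,-c,0],[0,0,-1]]))
    d=T-o["tool_pos"];cp=np.array([[c,s,0],[-s,c,0],[0,0,1]])@(o["tool_pos"]-p[:3])
    print("t",o["t"],"tool cm",(Rt.inv().apply(d)*100).round(2),"turn",(Rt.inv()*Rg).as_rotvec().round(3),"TCPprinter mm",(cp*1e3).round(1),"F",o["contact_force"].round(2),"open",round(o["opening"],4),"q",o["q"].round(2))
if __name__=="__main__": need([float(v)/1e3 for v in sys.argv[1:4]])
E
python3 go.py -60 -93 190
```

```text
t 0.1 tool cm [ 47.87 -39.88   5.2 ] turn [-0.002  0.     0.552] TCPprinter mm [-258.5 -683.7  241.2] F [ 0.45  1.47 -0.92] open 0.0852 q [-1.44  0.05  1.61 -0.    1.48 -0.12]
```

Emit:
send_rows --series '[{"tx": 4.7,"ty": -3.9,"jaw": 1},{"tx": 4.7,"ty": -3.9,"jaw": 1},{"tx": 4.7,"ty": -3.9,"jaw": 1},{"tx": 4.7,"ty": -3.9,"jaw": 1},{"tx": 4.7,"ty": -3.9,"jaw": 1}]' --squeeze 20

```text
invalid input at $.series[0]: expected keys tx, ty, tz, wx, wy, wz, jaw
```

```bash
python3 go.py -60 -93 190
```

```text
t 0.1 tool cm [ 47.87 -39.88   5.2 ] turn [-0.002  0.     0.552] TCPprinter mm [-258.5 -683.7  241.2] F [ 0.45  1.47 -0.92] open 0.0852 q [-1.44  0.05  1.61 -0.    1.48 -0.12]
```

Emit:
send_rows --series '[{"tx": 4.7,"ty": -3.9,"tz": 0,"wx": 0,"wy": 0,"wz": 0,"jaw": 1},{"tx": 4.7,"ty": -3.9,"tz": 0,"wx": 0,"wy": 0,"wz": 0,"jaw": 1},{"tx": 4.7,"ty": -3.9,"tz": 0,"wx": 0,"wy": 0,"wz": 0,"jaw": 1},{"tx": 4.7,"ty": -3.9,"tz": 0,"wx": 0,"wy": 0,"wz": 0,"jaw": 1},{"tx": 4.7,"ty": -3.9,"tz": 0,"wx": 0,"wy": 0,"wz": 0,"jaw": 1}]' --squeeze 20

```text
t: 0.72
tool_pos: [0.3368, -0.3527, 0.2384]
tool_rot: [-3.112, -0.382, 0.0]
contact_force: [1.1, -0.7, 0.4]
opening: -0.0
```

```bash
python3 go.py -60 -93 190
```

```text
t 0.725 tool cm [ 23.92 -20.18   4.98] turn [-0.006  0.001  0.544] TCPprinter mm [-160.2 -389.7  238.4] F [ 1.1  -0.7   0.36] open -0.0 q [-0.96 -0.28  1.93  0.    1.5   0.36]
```

Emit:
send_rows --series '[{"tx": 4.7,"ty": -3.9,"tz": 0,"wx": 0,"wy": 0,"wz": 0,"jaw": 1},{"tx": 4.7,"ty": -3.9,"tz": 0,"wx": 0,"wy": 0,"wz": 0,"jaw": 1},{"tx": 4.7,"ty": -3.9,"tz": 0,"wx": 0,"wy": 0,"wz": 0,"jaw": 1},{"tx": 4.7,"ty": -3.9,"tz": 0,"wx": 0,"wy": 0,"wz": 0,"jaw": 1},{"tx": 0,"ty": 0,"tz": 0,"wx": 0,"wy": 0,"wz": 0.18,"jaw": 1}]'

```text
t: 1.35
tool_pos: [0.4842, -0.1461, 0.2377]
tool_rot: [-3.132, -0.102, 0.002]
contact_force: [-0.2, -1.4, -0.2]
opening: -0.0001
```

Emit:
send_rows --series '[{"tx": 0,"ty": 0,"tz": 0,"wx": 0,"wy": 0,"wz": 0.18,"jaw": 1},{"tx": 0,"ty": 0,"tz": 0,"wx": 0,"wy": 0,"wz": 0.18,"jaw": 1},{"tx": 0,"ty": 0,"tz": 0,"wx": 0,"wy": 0,"wz": 0,"jaw": 1}]'

```text
t: 1.72
tool_pos: [0.484, -0.1439, 0.2359]
tool_rot: [-3.098, 0.47, 0.009]
contact_force: [-0.8, 0.1, 0.9]
opening: 0.0004
```

```bash
python3 go.py -60 -93 150
```

```text
t 1.725 tool cm [ 2.15 -5.33  8.61] turn [-0.007  0.007 -0.002] TCPprinter mm [ -81.  -146.8  235.9] F [-0.75  0.13  0.87] open 0.0004 q [-0.44 -0.23  1.89  0.01  1.49  1.43]
```

Emit:
send_rows --series '[{"tx": 2.1,"ty": -5.3,"tz": 0,"wx": 0,"wy": 0,"wz": 0,"jaw": 1},{"tx": 0,"ty": 0,"tz": 4.3,"wx": 0,"wy": 0,"wz": 0,"jaw": 1},{"tx": 0,"ty": 0,"tz": 4.0,"wx": 0,"wy": 0,"wz": 0,"jaw": 1},{"tx": 0,"ty": 0,"tz": 0,"wx": 0,"wy": 0,"wz": 0,"jaw": 1}]'

```text
t: 2.22
tool_pos: [0.5207, -0.0982, 0.1516]
tool_rot: [-3.101, 0.453, 0.006]
contact_force: [-0.5, -0.3, 0.1]
opening: -0.0005
```

```bash
python3 go.py -60 -93 119; python3 - <<'E'
from station import ctrl
import cv2
for n,(r,c) in {"scene":((190,310),(160,320)),"top":((200,320),(340,500))}.items():
    im=ctrl.get_image(n)[r[0]:r[1],c[0]:c[1],::-1]; cv2.imwrite(f"pics/{n}1.png",cv2.resize(im,None,fx=5,fy=5,interpolation=cv2.INTER_CUBIC))
E
```

```text
t 2.225 tool cm [-0.04  0.09  3.26] turn [-0.007  0.005  0.009] TCPprinter mm [-59.4 -92.3 151.6] F [-0.51 -0.25  0.07] open -0.0005 q [-0.33 -0.1   1.92  0.01  1.33  1.53]
```

View pics/scene1.png

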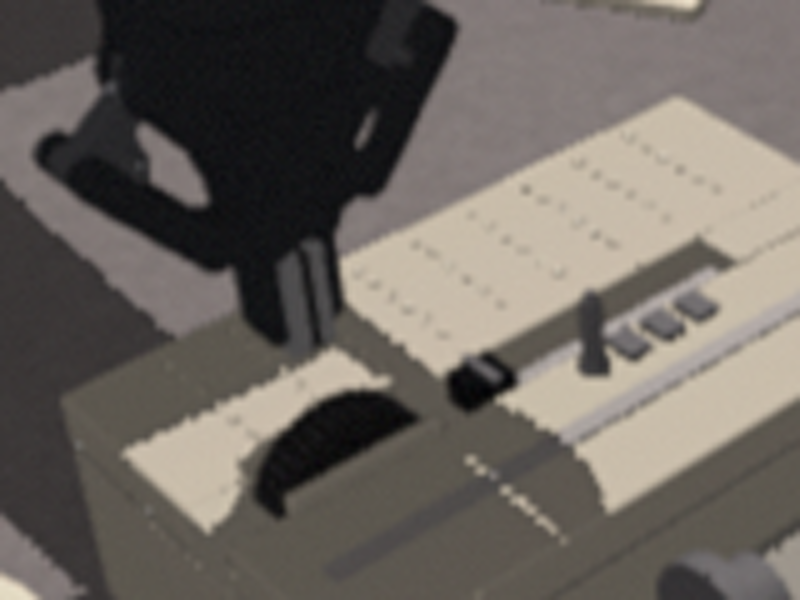

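View pics/top1.png

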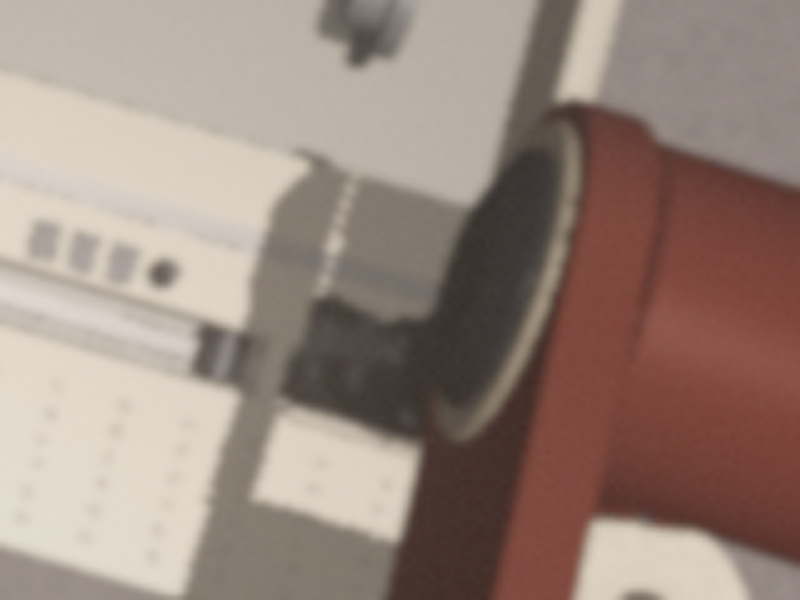

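The fingertip (scene crop about (305,350)) hangs above the wheel, and the slider is still at its start. I'll go down gently.

```bash
python3 - <<'E'
from h import *
p=np.load("p.npy");p[2]=0
for x in(-70,-60,-48):print(((proj("scene",P(p,[[x/1e3,-.0923,.1406]]))-[160,190])*5).round())
E
```

```text
[[276. 323.]]
[[294. 338.]]
[[317. 355.]]
```

Emit:
send_rows --series '[{"tx": 0,"ty": 0,"tz": 2.4,"wx": 0,"wy": 0,"wz": 0,"jaw": 1},{"tx": 0,"ty": 0,"tz": 0.2,"wx": 0,"wy": 0,"wz": 0,"jaw": 1},{"tx": 0,"ty": 0,"tz": 0,"wx": 0,"wy": 0,"wz": 0,"jaw": 1}]'

```text
t: 2.7
tool_pos: [0.5275, -0.1013, 0.1374]
tool_rot: [-3.105, 0.454, -0.024]
contact_force: [0.5, 0.6, 0.7]
opening: 0.0002
```

```bash
python3 go.py -60 -93 119
```

```text
t 2.7 tool cm [-0.82 -0.02  1.83] turn [-0.006 -0.015  0.009] TCPprinter mm [-52.  -93.3 137.4] F [0.49 0.56 0.67] open 0.0002 q [-0.33 -0.08  1.92  0.01  1.28  1.53]
```

Emit:
send_rows --series '[{"tx": 0,"ty": 0,"tz": 0,"wx": 0,"wy": 0,"wz": 0,"jaw": 1}]'

```text
t: 2.82
tool_pos: [0.5283, -0.1016, 0.1392]
tool_rot: [-3.105, 0.454, -0.028]
contact_force: [0.7, 0.1, -0.0]
opening: -0.0001
```

```bash
python3 - <<'E'
from station import ctrl
o=ctrl.get_obs();print(o["dq"].round(3),o["effort"].round(1),o["wrist_torque"].round(2))
E
python3 go.py -60 -93 119
```

```text
[-0.002 -0.01  -0.018 -0.001  0.002 -0.002] [ -0.  -31.2 -34.7   0.   -0.1   0. ] [-0.   -0.   -0.01]
t 2.825 tool cm [-0.92 -0.03  2.  ] turn [-0.006 -0.017  0.009] TCPprinter mm [-51.1 -93.4 139.2] F [ 0.72  0.06 -0.04] open -0.0001 q [-0.33 -0.08  1.92  0.01  1.28  1.53]
```

Emit:
send_rows --series '[{"tx": -0.9,"ty": 0,"tz": 1.0,"wx": 0,"wy": -0.017,"wz": 0,"jaw": 1}]'

```text
t: 2.95
tool_pos: [0.521, -0.0996, 0.1309]
tool_rot: [-3.104, 0.453, -0.007]
contact_force: [-0.9, -0.3, -0.4]
opening: -0.0
```

Emit:
send_rows --series '[{"tx": 0,"ty": 0,"tz": 0,"wx": 0,"wy": 0,"wz": 0,"jaw": 1}]'

```text
t: 3.08
tool_pos: [0.5199, -0.0991, 0.1297]
tool_rot: [-3.103, 0.453, -0.003]
contact_force: [0.4, -0.5, -0.9]
opening: 0.0001
```

```bash
python3 go.py -60 -93 119
```

```text
t 3.075 tool cm [-0.   -0.04  1.07] turn [-0.006 -0.001  0.009] TCPprinter mm [-60.  -93.4 129.7] F [ 0.42 -0.47 -0.86] open 0.0001 q [-0.33 -0.08  1.94  0.01  1.28  1.53]
```

Emit:
send_rows --series '[{"tx": 0,"ty": 0,"tz": 0.6,"wx": 0,"wy": 0,"wz": 0,"jaw": 1},{"tx": 0,"ty": 0,"tz": 0,"wx": 0,"wy": 0,"wz": 0,"jaw": 1}]'

```text
t: 3.32
tool_pos: [0.5197, -0.099, 0.1231]
tool_rot: [-3.103, 0.453, -0.002]
contact_force: [-0.6, -0.8, -0.3]
opening: 0.0
```

```bash
python3 go.py -60 -93 119
```

```text
t 3.325 tool cm [ 0.02 -0.04  0.41] turn [-0.006 -0.001  0.009] TCPprinter mm [-60.2 -93.4 123.1] F [-0.62 -0.83 -0.29] open 0.0 q [-0.33 -0.07  1.94  0.01  1.27  1.53]
```

Emit:
send_rows --series '[{"tx": 0,"ty": 0,"tz": 0.3,"wx": 0,"wy": 0,"wz": 0,"jaw": 1},{"tx": 0,"ty": 0,"tz": 0,"wx": 0,"wy": 0,"wz": 0,"jaw": 1}]'

```text
t: 3.58
tool_pos: [0.5197, -0.099, 0.1197]
tool_rot: [-3.103, 0.453, -0.002]
contact_force: [-0.0, -0.7, -0.1]
opening: 0.0003
```

Emit:
send_rows --series '[{"tx": 0,"ty": 0,"tz": 0.2,"wx": 0,"wy": 0,"wz": 0,"jaw": 1},{"tx": 0,"ty": 0,"tz": 0,"wx": 0,"wy": 0,"wz": 0,"jaw": 1}]'

```text
t: 3.82
tool_pos: [0.5202, -0.0991, 0.1185]
tool_rot: [-3.103, 0.453, -0.003]
contact_force: [-1.2, 0.2, 2.3]
opening: -0.0002
```

```bash
python3 go.py -60 -93 119
```

```text
t 3.825 tool cm [-0.03 -0.04 -0.05] turn [-0.005 -0.001  0.009] TCPprinter mm [-59.7 -93.4 118.5] F [-1.22  0.17  2.27] open -0.0002 q [-0.33 -0.07  1.95  0.01  1.26  1.53]
```

Emit:
send_rows --series '[{"tx": 0,"ty": 0,"tz": 0.2,"wx": 0,"wy": 0,"wz": 0,"jaw": 1},{"tx": 0,"ty": 0,"tz": 0,"wx": 0,"wy": 0,"wz": 0,"jaw": 1}]'

```text
t: 4.08
tool_pos: [0.5203, -0.0992, 0.1173]
tool_rot: [-3.104, 0.453, -0.003]
contact_force: [-1.5, 0.8, 3.5]
opening: 0.0004
```

Emit:
send_rows --series '[{"tx": 0,"ty": 0,"tz": 0.15,"wx": 0,"wy": 0,"wz": 0,"jaw": 1},{"tx": 0,"ty": 0,"tz": 0,"wx": 0,"wy": 0,"wz": 0,"jaw": 1}]'

```text
t: 4.32
tool_pos: [0.5203, -0.0992, 0.1162]
tool_rot: [-3.104, 0.453, -0.003]
contact_force: [-2.6, 0.9, 4.9]
opening: -0.0001
```

```bash
python3 go.py -60 -93 119
```

```text
t 4.325 tool cm [-0.04 -0.05 -0.28] turn [-0.005 -0.001  0.01 ] TCPprinter mm [-59.5 -93.4 116.2] F [-2.56  0.92  4.89] open -0.0001 q [-0.33 -0.06  1.95  0.01  1.26  1.53]
```

Emit:
send_rows --series '[{"tx": 0,"ty": -0.4,"tz": 0.08,"wx": 0,"wy": 0,"wz": 0,"jaw": 1},{"tx": 0,"ty": -0.4,"tz": 0.02,"wx": 0,"wy": 0,"wz": 0,"jaw": 1}]'

```text
t: 4.58
tool_pos: [0.5223, -0.0926, 0.1157]
tool_rot: [-3.106, 0.453, -0.002]
contact_force: [-3.1, -0.2, 5.9]
opening: 0.0002
```

```bash
python3 go.py -60 -93 119
```

```text
t 4.575 tool cm [-0.05  0.65 -0.33] turn [-0.003 -0.001  0.009] TCPprinter mm [-59.5 -86.5 115.7] F [-3.1  -0.23  5.89] open 0.0002 q [-0.32 -0.06  1.94  0.    1.26  1.54]
```

Emit:
send_rows --series '[{"tx": 0,"ty": -0.4,"tz": 0,"wx": 0,"wy": 0,"wz": 0,"jaw": 1},{"tx": 0,"ty": -0.4,"tz": 0.05,"wx": 0,"wy": 0,"wz": 0,"jaw": 1}]'

```text
t: 4.82
tool_pos: [0.5249, -0.0844, 0.1159]
tool_rot: [-3.105, 0.454, -0.002]
contact_force: [-2.5, 1.2, 5.5]
opening: -0.0003
```

```bash
python3 go.py -60 -93 119; python3 - <<'E'
from station import ctrl
import cv2
for n,(r,c) in {"scene":((190,310),(160,320))}.items():
    im=ctrl.get_image(n)[r[0]:r[1],c[0]:c[1],::-1]; cv2.imwrite(f"pics/{n}2.png",cv2.resize(im,None,fx=5,fy=5,interpolation=cv2.INTER_CUBIC))
E
```

```text
t 4.825 tool cm [-0.06  1.51 -0.32] turn [-0.003 -0.001  0.009] TCPprinter mm [-59.5 -77.9 115.9] F [-2.48  1.19  5.49] open -0.0003 q [-0.3  -0.06  1.94  0.    1.26  1.56]
```

View pics/scene2.png

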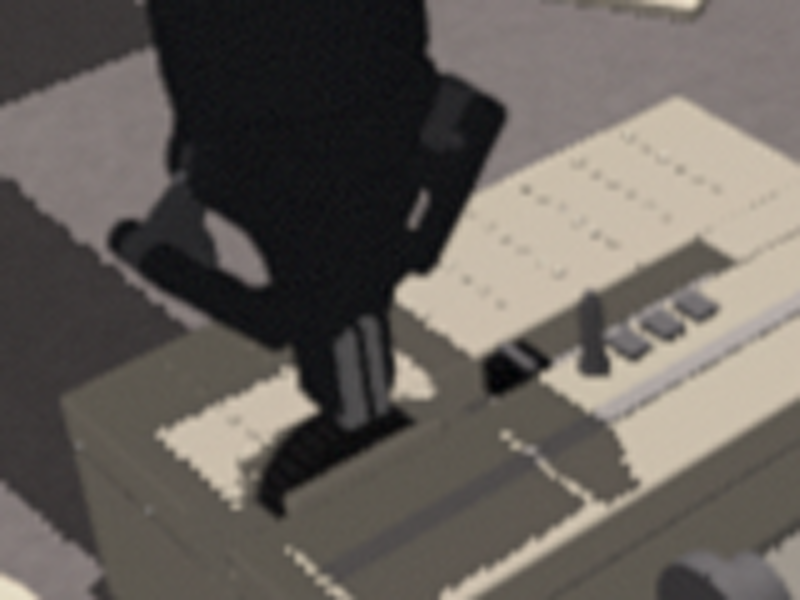

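The grip held. The slider ridge moved from about (487,370) to (515,355), nearly one click. I'll lift straight up so it springs home.

Emit:
send_rows --series '[{"tx": 0,"ty": -0.1,"tz": 0,"wx": 0,"wy": 0,"wz": 0,"jaw": 1},{"tx": 0,"ty": 0,"tz": -1.2,"wx": 0,"wy": 0,"wz": 0,"jaw": 1},{"tx": 0,"ty": 0,"tz": -0.3,"wx": 0,"wy": 0,"wz": 0,"jaw": 1},{"tx": 0,"ty": 0,"tz": 0,"wx": 0,"wy": 0,"wz": 0,"jaw": 1}]'

```text
t: 5.38
tool_pos: [0.5255, -0.083, 0.1312]
tool_rot: [-3.105, 0.453, -0.004]
contact_force: [0.4, 0.6, -0.7]
opening: 0.0
```

```bash
python3 go.py -60 -93 124; python3 - <<'E'
from station import ctrl
import cv2
for n,(r,c) in {"scene":((190,310),(160,320))}.items():
    im=ctrl.get_image(n)[r[0]:r[1],c[0]:c[1],::-1]; cv2.imwrite(f"pics/{n}3.png",cv2.resize(im,None,fx=5,fy=5,interpolation=cv2.INTER_CUBIC))
E
```

```text
t 5.375 tool cm [-0.08  1.66  0.72] turn [-0.004 -0.002  0.009] TCPprinter mm [-59.4 -76.4 131.2] F [ 0.42  0.61 -0.65] open 0.0 q [-0.3  -0.08  1.93  0.    1.28  1.56]
```

View pics/scene3.png

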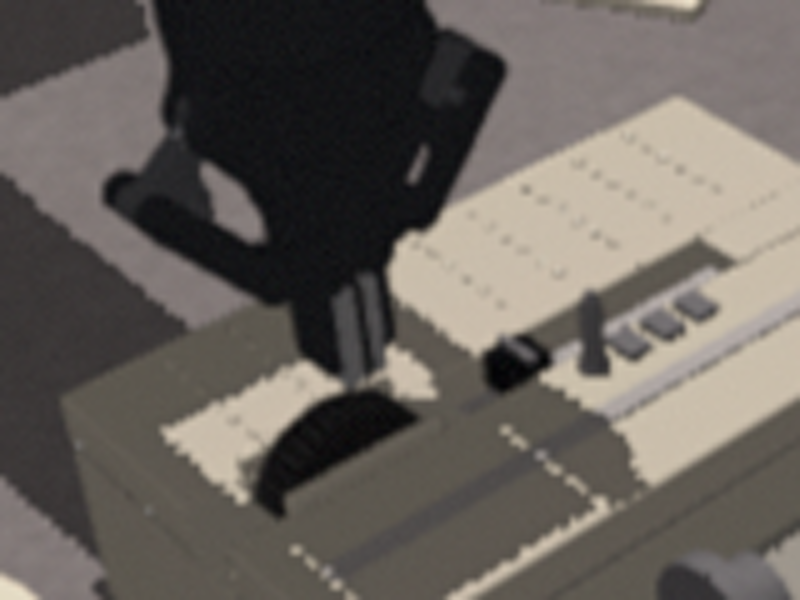

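The slider ridge is now at about (520,350), which is one click. Now I'll repeat the flick from the back position.

Emit:
send_rows --series '[{"tx": 0,"ty": 1.7,"tz": 0,"wx": 0,"wy": 0,"wz": 0,"jaw": 1},{"tx": 0,"ty": 0,"tz": 0.7,"wx": 0,"wy": 0,"wz": 0,"jaw": 1},{"tx": 0,"ty": 0,"tz": 0.2,"wx": 0,"wy": 0,"wz": 0,"jaw": 1},{"tx": 0,"ty": 0,"tz": 0,"wx": 0,"wy": 0,"wz": 0,"jaw": 1}]'

```text
t: 5.92
tool_pos: [0.5193, -0.1006, 0.12]
tool_rot: [-3.105, 0.455, -0.0]
contact_force: [-1.5, 0.9, 0.0]
opening: -0.0003
```

```bash
python3 go.py -60 -93 116
```

```text
t 5.925 tool cm [ 0.01 -0.21  0.4 ] turn [-0.004  0.     0.008] TCPprinter mm [-60.1 -95.1 120. ] F [-1.53  0.91  0.02] open -0.0003 q [-0.33 -0.07  1.94  0.    1.27  1.53]
```

Emit:
send_rows --series '[{"tx": 0,"ty": -0.15,"tz": 0,"wx": 0,"wy": 0,"wz": 0,"jaw": 1},{"tx": 0,"ty": 0,"tz": 0.2,"wx": 0,"wy": 0,"wz": 0,"jaw": 1},{"tx": 0,"ty": 0,"tz": 0.15,"wx": 0,"wy": 0,"wz": 0,"jaw": 1},{"tx": 0,"ty": 0,"tz": 0.1,"wx": 0,"wy": 0,"wz": 0,"jaw": 1},{"tx": 0,"ty": 0,"tz": 0,"wx": 0,"wy": 0,"wz": 0,"jaw": 1}]'

```text
t: 6.55
tool_pos: [0.5202, -0.0989, 0.117]
tool_rot: [-3.105, 0.453, -0.0]
contact_force: [-2.5, 1.0, 3.9]
opening: 0.0002
```

```bash
python3 go.py -60 -93 116
```

```text
t 6.55 tool cm [-0.03 -0.02  0.1 ] turn [-0.003  0.     0.009] TCPprinter mm [-59.7 -93.2 117. ] F [-2.46  1.05  3.94] open 0.0002 q [-0.33 -0.06  1.95  0.    1.26  1.53]
```

Emit:
send_rows --series '[{"tx": 0,"ty": 0,"tz": 0.15,"wx": 0,"wy": 0,"wz": 0,"jaw": 1},{"tx": 0,"ty": -0.4,"tz": 0.07,"wx": 0,"wy": 0,"wz": 0,"jaw": 1},{"tx": 0,"ty": -0.4,"tz": 0.02,"wx": 0,"wy": 0,"wz": 0,"jaw": 1},{"tx": 0,"ty": -0.4,"tz": 0,"wx": 0,"wy": 0,"wz": 0,"jaw": 1},{"tx": 0,"ty": -0.4,"tz": 0.05,"wx": 0,"wy": 0,"wz": 0,"jaw": 1}]'

```text
t: 7.18
tool_pos: [0.5249, -0.0839, 0.1155]
tool_rot: [-3.107, 0.454, 0.0]
contact_force: [-2.2, -0.1, 4.9]
opening: 0.0002
```

```bash
python3 go.py -60 -77 116
```

```text
t 7.175 tool cm [-0.03 -0.04 -0.05] turn [-0.002  0.     0.009] TCPprinter mm [-59.7 -77.4 115.5] F [-2.21 -0.1   4.95] open 0.0002 q [-0.3  -0.06  1.94  0.    1.26  1.56]
```

Emit:
send_rows --series '[{"tx": 0,"ty": 0,"tz": -1.2,"wx": 0,"wy": 0,"wz": 0,"jaw": 1},{"tx": 0,"ty": 0,"tz": -4,"wx": 0,"wy": 0,"wz": 0,"jaw": 1},{"tx": 0,"ty": 0,"tz": -5,"wx": 0,"wy": 0,"wz": 0,"jaw": 1},{"tx": -4,"ty": 5,"tz": 0,"wx": 0,"wy": 0,"wz": 0,"jaw": 1},{"tx": -4,"ty": 5,"tz": 0,"wx": 0,"wy": 0,"wz": 0,"jaw": 1}]'

```text
t: 7.8
tool_pos: [0.4217, -0.1563, 0.2213]
tool_rot: [-3.11, 0.444, -0.005]
contact_force: [0.3, -0.4, 0.1]
opening: -0.0
```

Emit:
send_rows --series '[{"tx": -4,"ty": 5,"tz": 0,"wx": 0,"wy": 0,"wz": 0,"jaw": 1},{"tx": -4,"ty": 5,"tz": 0,"wx": 0,"wy": 0,"wz": 0,"jaw": 1},{"tx": 0,"ty": 0,"tz": 0,"wx": 0,"wy": 0,"wz": 0,"jaw": 1},{"tx": 0,"ty": 0,"tz": 0,"wx": 0,"wy": 0,"wz": 0,"jaw": 1}]'

```text
t: 8.3
tool_pos: [0.3163, -0.2311, 0.2225]
tool_rot: [3.104, -0.454, 0.014]
contact_force: [0.3, -0.4, -0.5]
opening: 0.0003
```

```bash
python3 go.py -60 -93 116; python3 - <<'E'
from station import ctrl
import cv2
for n,(r,c,f) in {"scene":((190,310),(160,320),5),"top":((190,340),(280,480),4)}.items():
    im0=ctrl.get_image(n)[:,:,::-1]; cv2.imwrite(f"pics/{n}4f.png",im0)
    im=im0[r[0]:r[1],c[0]:c[1]]; cv2.imwrite(f"pics/{n}4.png",cv2.resize(im,None,fx=f,fy=f,interpolation=cv2.INTER_CUBIC))
E
```

```text
t 8.3 tool cm [ 15.62 -18.56  10.74] turn [ 0.003 -0.009  0.009] TCPprinter mm [-215.6 -279.6  222.5] F [ 0.35 -0.36 -0.54] open 0.0003 q [-0.82 -0.56  2.15  0.    1.54  1.04]
```

View pics/scene4.png

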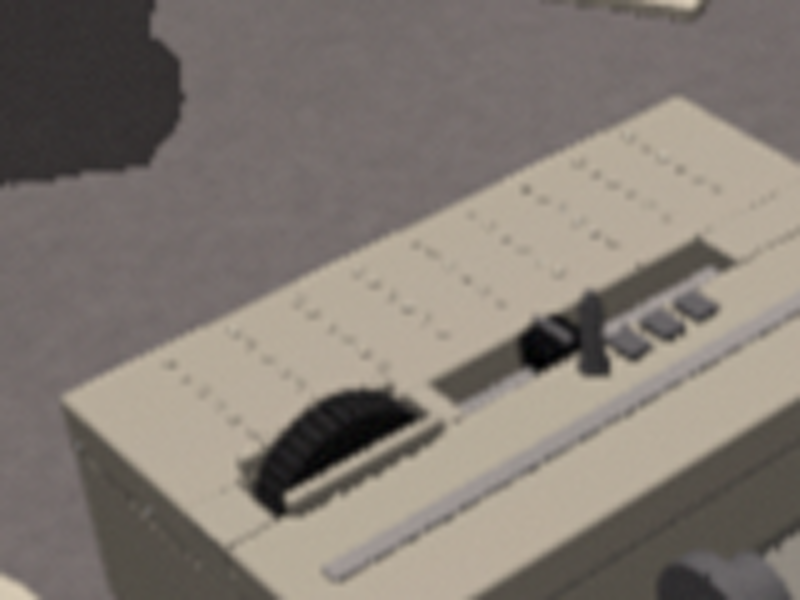

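View pics/top4.png

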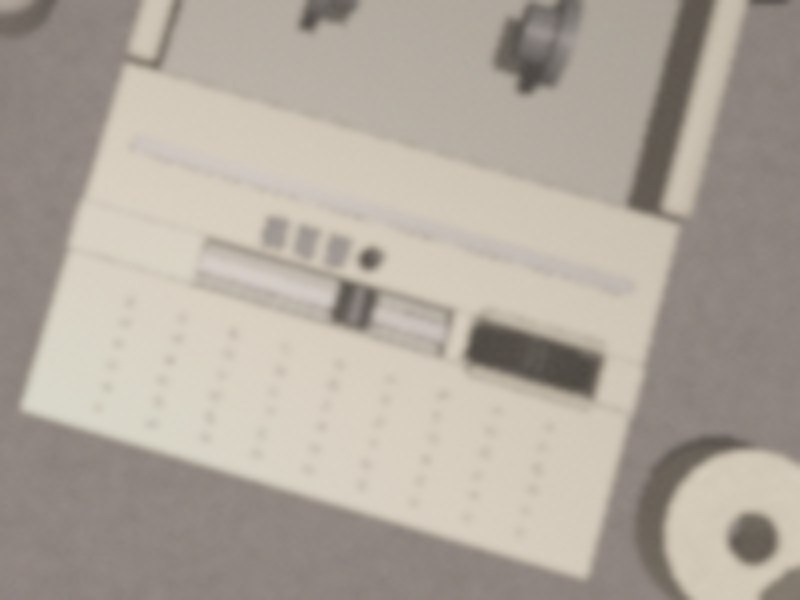

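View pics/top4f.png

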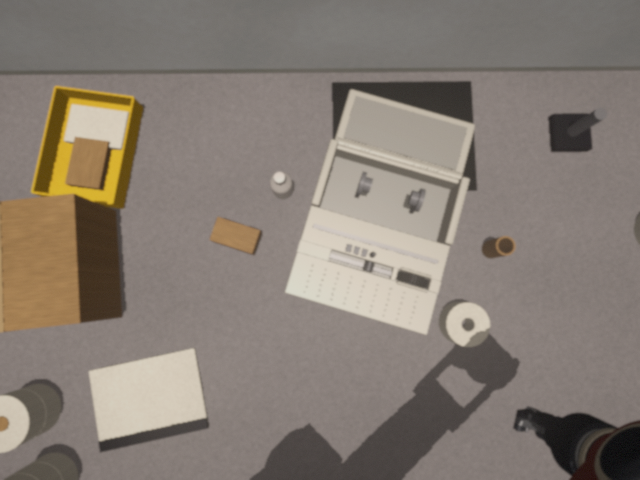

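```bash
python3 -c "
from station import ctrl
print(ctrl.finish_job())"
```

```text
the job is handed in; nothing more can be done
None
```

I flicked the thumbwheel forward two clicks with the closed fingertip, and the slider now rests in line with the tall peg. The job is handed in; it reports no verdict.

- **Target:** The peg measured at printer y of about 3 mm, which matches click 2 (y = 0). The flat tabs were at clicks 3, 4 and 5.
- **Handling:** Each flick pressed the wheel about 3 mm, and the upward force I read never passed about 6 N. Then I lifted straight off and moved the arm clear.
- **Final check:** In the top view, the slider's ridge carried along the printer's x axis lands within about 1 zoomed pixel (about 0.5 mm) of the peg's foot. The slider had also moved two clicks' worth in both views, and the roll, core, carton and bottle looked unmoved.
- **Disagreements:** My fit of the printer's position was off by up to about 2 pixels and put its base 3 mm low, so I used z = 0 instead. One early descent above the wheel drifted 7 mm along x and stopped short of its target. I corrected it before touching anything.

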